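# Start the tabletop pottery wheel the right way round

### The arm

A 6-joint arm with a two-finger parallel gripper is mounted at the origin on a cart in front of the work surface, level with it; the furniture and walls round the work are solid. World frame = base frame: x ahead of the robot, y to its left, z up, the work surface at z = 0. Lengths are in m, angles in rad, forces in N, time in s.
With the tool pointing down it reaches from about 0.325 to 0.9 m from the base axis. Payload 6.1 kg.
Tool frame: the origin (TCP) lies midway between the tips of the shut fingers; the grasp point (between the pads) lies 19 mm behind it; z points along the fingers, y is the direction in which the jaws open and shut (so a half turn about z gives the same grasp; the last joint's range is limited). The gripper opens to 85 mm and grips with 20 to 120 N. Pads are 22 mm wide; open, the fingers measure 114 mm over their backs; the gripper's body (76 mm by 85 mm) begins 54 mm behind the grasp point. The pads swing forward as they close: fully open they stand 13 mm farther back than shut.
Start: joints at [1.138, 0.22, 1.526, -0, 1.395, -0.126], TCP at [0.189, 0.596, 0.231] pointing down, gripper open.
Joint ranges: [-2.98, 2.98], [-0.91, 2.08], [0.09, 2.57], [-1.24, 4.39], [0.2, 2.65], [-2.68, 2.68]. Speed limits (rad/s): [2.57, 2.57, 3.01, 3.14, 3.14, 3.14].

### API

Orientations are given as a unit quaternion [x, y, z, w].
In Python, from cell import env gives the robot as it stands.
- The arm moves only by the shell command python3 -m handwheel 'ROWS' [FORCE]. ROWS is a JSON object of lists of equal length, an entry for each row: "xyz": the shift along the tool's x, y, z normalised to -1 to 1, where 1 is 0.2 m, a list of three; "turn": the turn about the tool's z normalised to -1 to 1, where 1 is 120 degrees; "gripper": the opening, from 0 (shut) to 1 (fully open). In form: {"xyz": [[x, y, z], ...], "turn": [turn, ...], "gripper": [gripper, ...]}. A call has 1 to 12 rows; each row shifts and turns the commanded pose from where the row before left it, along the tool's axes as they then stand; what a row does not reach is not made up. A row lasts 1/10 s, in which the tool goes at most 50 mm and 8.59 degrees, less where a joint would pass 70% of its speed; a pose out of reach is approached as far as the arm can. A call with a number of a shift or a turn outside -1 to 1 is refused whole. A call with a gripper value outside its range is refused whole. The fingers move at their own pace and stop on an object; FORCE is the grip in N (left out, the last holds). Time passes only in rows, so rows that do not move let the fingers close. It gives the time, the measured TCP pose, the force and the opening at its end, in the units of the state.
- env.observe(): the state, without advancing time (a new reading comes with each control period).
- env.snapshot(name): name is "side" or "top" or "wrist"; returns a dict with "image" (420x560x3 uint8, red, green, blue), "intrinsics" (3x3 intrinsics, pixels), "dist" ([k1, k2, p1, p2, k3] as OpenCV has them; the pictures are not rectified), "world_from_camera" (4x4, takes a point from camera to world coordinates). Camera axes: x right, y down, z forward; pixel columns grow to the right and rows downward; lengths in m; the calibration is good to about 2 mm. A picture is of the moment at which its call begins. There is no depth.
- env.close_job(): hands the job in, once; it reports no verdict.
The state is a dict: "time_s": time; "joint_positions": joint angles; "qd": joint speeds; "effort": joint torques, N m; "eef_pos": TCP position; "tool_rot": TCP orientation; "wrist_force": force on the tool from outside, world axes, zero at the start; "ft_torque": the same for the moment, N m; "grip_width": opening from 0.0 (shut) to 1.0 (fully open).
Only numpy, scipy, OpenCV 4.12 (cv2) and the standard library are available. Lean on these libraries where they do the work, as an engineer would, in place of code of your own. Each camera call takes 0.05 s, during which the arm holds its last target. There are 200 camera calls.

### The job

Set the tabletop pottery wheel going for throwing, using only light touches of the fingertips. While the power is still off, press down the left end of the black direction switch in the middle of its control strip; then press down the near end of the red power switch, and last press the green start key fully in and let it come up again. Do not shove or lift the wheel, do not lean on it hard, and leave the glaze jars, the timer and the ball of clay where they stand.

Things in the scene. Friction and masses are not known exactly. Their poses are not given: they have to be found in the camera images.
- pottery_wheel: Loose white tabletop pottery wheel on rubber feet, about 3.5 kg, 174 mm deep (x), 200 wide (y), deck at z = 90 mm. Origin: centre of its underside; own +x to its back (away from the user), +y to the user's left. Grey control strip on the deck at x = -57 mm, face at z = 92 mm: red power switch at y = +65, black direction switch at y = 0, green start key at y = -65 mm.
- wheel_head: Round aluminium wheel head behind the control strip, 106 mm in diameter, 10 mm thick, its top 110 mm above the table, with two 6 mm pins; origin: centre of its underside, 89 mm behind the line of the controls. Not to be touched in this job, but it does no harm.
- direction_left (a point): Middle of the top of the left (wheel's +y) half of the black direction switch, 12 mm from its pivot; moves with it. A rocker 22 mm wide, 36 mm long along y, pivot across its middle, 96.5 mm above the table: the pressed half lies level at that height, the other slopes up at 0.4 rad, outer edge 7 mm higher. Press straight down near the outer end.
- direction (a joint): Direction rocker, rad: 0 = right half down (clockwise, as found), 0.4 = left half down (anticlockwise). It snaps over its middle (0.2) and stays on either side; about 2 N on the outer end tips it. Left half pressed level is fully over.
- power_near (a point): Middle of the top of the near (wheel's -x) half of the red power switch, 12 mm from its pivot; moves with it. Same kind and height of rocker as the direction switch, but 36 mm long along the wheel's x. Press straight down near the outer end.
- power (a joint): Power rocker, rad: 0 = far half down (off, as found), 0.4 = near half down (on). Snaps over at 0.2 and stays; about 2 N on the outer end tips it.
- start_top (a point): Centre of the top of the green start key, a round cap 27 mm in diameter, standing at z = 103.5 mm on the wheel when up; it moves with the key.
- start (a joint): Start key, m: 0 = up, 0.006 = fully in. Sprung: 1.5 N to start moving, 5 N fully in, comes back up by itself.
- jar_white: White glaze jar with black lid, 53 mm wide, 62 mm high, 0.18 kg; origin under its centre. Leave alone.
- jar_amber: Amber glaze jar with black lid, 53 mm wide, 62 mm high, 0.18 kg; origin under its centre. Leave alone.
- timer: White and orange clockwork timer, 64 mm wide, 42 mm high, on the wooden board (12 mm thick); origin under its centre. Leave alone.
- clay_ball: Ball of grey-brown clay, 98 by 127 by 89 mm high, on the wooden board; origin under its centre. Leave alone.

How it is judged:
By the outcome, as a careful person would: the job done as asked, in the order asked, and still so for the second after the job is handed in, with the robot touching nothing.
It also fails if it takes over 40 s, if anything falls off the work surface, if the arm or the gripper's body presses on something with over 40 N, if the wrist force passes 120 N, or if a joint passes its speed limit or range.

## Working session

There is one attempt and no reset: what is moved stays moved. The work goes in short steps, Python scripts to look and compute and a shell command to move; the robot and the scene stay as the last step left them, time stands still between calls to the robot, and variables do not carry over. Pictures are saved under pics/ and viewed, about 8 in all and at most 12, crops included, and the job is handed in when it is done.

```bash
ls; mkdir -p pics
cat > h.py <<'E'
import cv2,numpy as np
from cell import env
def snap(n,f=None):
    s=env.snapshot(n)
    if f: cv2.imwrite('pics/'+f,s['image'][:,:,::-1])
    return s
def ray(s,uv,z):
    p=cv2.undistortPoints(np.array([[uv]],float),np.array(s['intrinsics'],float),np.array(s['dist'],float))[0,0]
    T=np.array(s['world_from_camera']);d=T[:3,:3]@[p[0],p[1],1];o=T[:3,3]
    return o+d*(z-o[2])/d[2]
E
python3 - <<'E'
from h import *
import pickle
o=env.observe();print(o)
S={}
for n in('top','side'):S[n]=snap(n,n+'1.png')
pickle.dump(S,open('s1.pkl','wb'))
print(S['top']['world_from_camera'])
E
```

```text
pics
{'time_s': 0.0, 'joint_positions': array([ 1.13784694e+00,  2.21193875e-01,  1.52760804e+00, -1.61434248e-05,
        1.39471933e+00, -1.26119843e-01]), 'qd': array([ 1.82516424e-04,  1.09017650e-03, -9.11890903e-04, -2.79321736e-04,
        1.29464469e-03, -4.32774467e-05]), 'effort': array([ 1.90626939e-03, -4.96880543e+01, -3.89411616e+01,  6.43164549e-05,
        1.09084087e-02,  3.34920981e-05]), 'eef_pos': array([0.18853725, 0.59524757, 0.23022086]), 'tool_rot': array([ 1.52812206e-01,  9.88254775e-01, -9.29055290e-04, -2.58419396e-04]), 'wrist_force': array([-0.39296474, -0.42980334,  0.47401727]), 'ft_torque': array([ 0.02409092, -0.01692363, -0.01785332]), 'grip_width': 0.9984585705336472}
[[ 0.01901924 -0.98733334  0.15751556  0.29508315]
 [-0.99958541 -0.01537117  0.02434605  0.27459698]
 [-0.02161647 -0.1579133  -0.98721635  0.92957247]
 [ 0.          0.          0.          1.        ]]
```

View pics/top1.png

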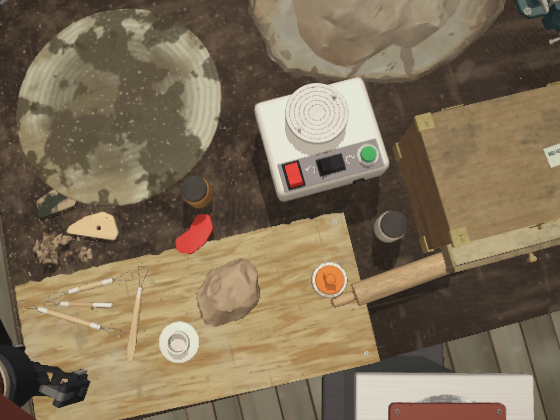

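View pics/side1.png

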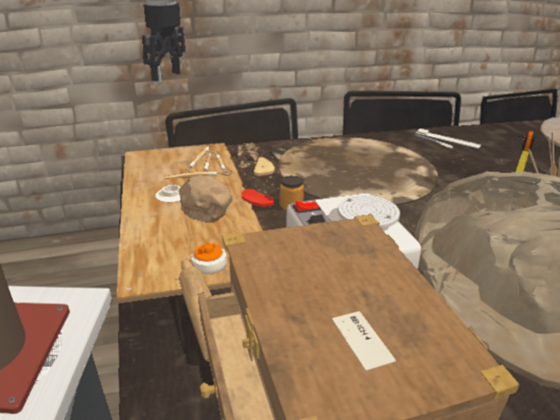

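Run:
```python
from h import *
import pickle
S=pickle.load(open('s1.pkl','rb'));s=S['top']
h=cv2.cvtColor(s['image'],cv2.COLOR_RGB2HSV)
def comp(m,near):
    n,l,st,c=cv2.connectedComponentsWithStats(m.astype(np.uint8))
    i=min((i for i in range(1,n) if st[i,4]>60),key=lambda i:np.hypot(*(c[i]-near)));print(c[i],st[i]);return c[i],l==i
H,Sa,V=[h[...,i].astype(int) for i in range(3)]
r,_=comp(((H<8)|(H>172))&(Sa>150)&(V>100),(293,175))
g,_=comp((H>45)&(H<90)&(Sa>90),(368,154))
b,_=comp((V<60),(330,165))
R,G,B=ray(s,r,.1),ray(s,g,.1035),ray(s,b,.099)
print(R,G,B)
d=(R-G)[:2];print('len',np.hypot(*d),'yaw deg',np.degrees(np.arctan2(d[1],d[0]))-90,'mid',(R+G)/2)
def tri(a,b):
    A=[]
    for s,p in((S['top'],a),(S['side'],b)):
        P0,P1=ray(s,p,0.),ray(s,p,.3);A.append((P0,(P1-P0)/np.linalg.norm(P1-P0)))
    M=sum(np.eye(3)-np.outer(d,d) for _,d in A);v=sum((np.eye(3)-np.outer(d,d))@o for o,d in A)
    x=np.linalg.solve(M,v);return x,[np.linalg.norm(np.cross(x-o,d)) for o,d in A]
print('box',tri((418,116),(366,215)),tri((456,244),(228,236)))
```

```text
[293.38679245 174.51886792] [285 162  18  26 318]
[368.00537634 153.41935484] [361 146  15  16 186]
[330.17619048 164.63333333] [316 154  29  22 420]
[0.48398917 0.27474252 0.1       ] [0.52105513 0.15107282 0.1035    ] [0.50199961 0.21368033 0.099     ]
len 0.12910492020730546 yaw deg 16.68438680398279 mid [0.50252215 0.21290767 0.10175   ]
box (array([0.55483404, 0.0873005 , 0.18835061]), [np.float64(0.002812257071228367), np.float64(0.002812257071228481)]) (array([0.3670274 , 0.0357746 , 0.18594922]), [np.float64(0.002656768667319524), np.float64(0.002656768667319495)])
```

```bash
python3 -m handwheel '{"xyz":[[-0.17,-0.107,0],[-0.17,-0.107,0],[-0.17,-0.107,0],[-0.17,-0.107,0],[-0.17,-0.107,0],[-0.17,-0.107,0],[-0.17,-0.107,0],[-0.17,-0.107,0],[-0.17,-0.107,0],[-0.17,-0.107,0],[-0.17,-0.107,0],[-0.17,-0.107,0]],"turn":[0,0,0,0,0,0,0,0,0,0,0,0],"gripper":[0,0,0,0,0,0,0,0,0,0,0,0]}' 20
python3 -m handwheel '{"xyz":[[0,0,0],[0,0,0],[0,0,0],[0,0,0],[0,0,0]],"turn":[-0.0715,-0.0715,-0.0715,-0.0715,0],"gripper":[0,0,0,0,0]}'
python3 - <<'E'
from h import *
from scipy.spatial.transform import Rotation as Ro
import pickle
s=snap('wrist','w1.png');pickle.dump(s,open('w1.pkl','wb'))
o=env.observe();print(o['time_s'],o['eef_pos'],o['wrist_force'],o['joint_positions']);print(Ro.from_quat(o['tool_rot']).as_matrix())
E
```

```text
time_s: 1.3
eef_pos: [0.5007, 0.2263, 0.2309]
tool_rot: [0.153, 0.988, -0.0, -0.0]
wrist_force: [0.9, 1.1, 0.9]
grip_width: -0.007
time_s: 1.8
eef_pos: [0.4999, 0.2276, 0.2308]
tool_rot: [-0.146, 0.989, -0.0, -0.0]
wrist_force: [-0.2, -0.6, -0.4]
grip_width: -0.002
1.85 [0.49987529 0.22767785 0.23085048] [-0.2414441   0.23538928  0.32263117] [ 2.83804995e-01  4.07620028e-02  1.72517644e+00 -7.93654819e-07
  1.37651110e+00 -1.57588953e+00]
[[-9.58557959e-01 -2.84896407e-01 -8.22383849e-04]
 [-2.84896306e-01  9.58558312e-01 -2.40682842e-04]
 [ 8.56872551e-04  3.58566657e-06 -9.99999633e-01]]
```

View pics/w1.png

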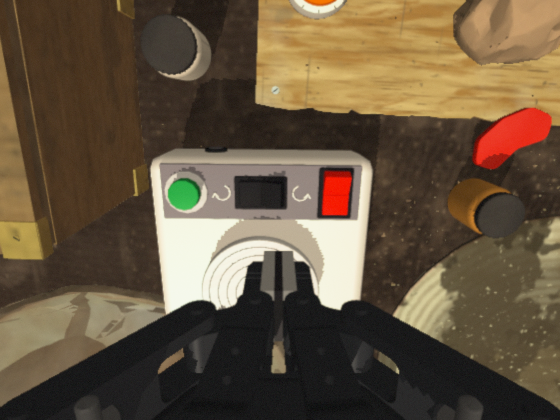

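The wrist view shows the control strip squarely: green key (183,195), black rocker (261,193), red rocker (336,193). The shut fingers are at about (280,265), and the box is at the left.

Run:
```python
from h import *
import pickle
s=pickle.load(open('w1.pkl','rb'))
h=cv2.cvtColor(s['image'],cv2.COLOR_RGB2HSV)
H,Sa,V=[h[...,i].astype(int) for i in range(3)]
def comp(m,near):
    n,l,st,c=cv2.connectedComponentsWithStats(m.astype(np.uint8))
    i=min((i for i in range(1,n) if st[i,4]>200),key=lambda i:np.hypot(*(c[i]-near)));x,y,w,hh,_=st[i];print(st[i]);return np.array([x+(w-1)/2,y+(hh-1)/2])
r=comp(((H<8)|(H>172))&(Sa>150)&(V>100),(336,193))
g=comp((H>45)&(H<90)&(Sa>90),(183,195))
b=comp((V<60)&(np.arange(420)[:,None]<225)&(np.arange(420)[:,None]>165),(261,193))
R,G,B=ray(s,r,.099),ray(s,g,.1035),ray(s,b,.096)
print(R,G,B)
d=(R-G)[:2];y=np.arctan2(d[1],d[0])-np.pi/2;print(np.hypot(*d),np.degrees(y),(R+G)/2)
ex=np.array([np.cos(y),np.sin(y)]);ey=np.array([-ex[1],ex[0]])
t=np.array([[-.9586,-.2849],[-.2849,.9586]])
for n,p in(('dir',B[:2]+.016*ey),('pow',R[:2]-.016*ex),('start',G[:2])):print(n,p,'tool units',(p-[.4999,.2277])@t/.2)
```

```text
[ 322  171   30   45 1200]
[168 178  32  32 788]
[ 235  176   52   33 1647]
[0.48484657 0.27667527 0.099     ] [0.52161405 0.1527391  0.1035    ] [0.50364497 0.21449672 0.096     ]
0.12927498280274174 16.523761383676838 [0.50323031 0.21470719 0.10125   ]
dir [0.49909436 0.22983595] tool units [0.00081878 0.01138522]
pow [0.46950734 0.27212466] tool units [0.08238907 0.25622174]
start [0.52161405 0.1527391 ] tool units [ 0.00270634 -0.39021926]
```

```bash
python3 -m handwheel '{"xyz":[[0,0.011,0.1],[0,0,0.2],[0,0,0.2],[0,0,0.09],[0,0,0]],"turn":[0,0,0,0,0],"gripper":[0,0,0,0,0]}'
python3 -m handwheel '{"xyz":[[0,0,0.01],[0,0,0.01],[0,0,0.01],[0,0,0]],"turn":[0,0,0,0],"gripper":[0,0,0,0]}'
python3 - <<'E'
from h import *
s=snap('wrist');cv2.imwrite('pics/w2.png',s['image'][90:420,100:460,::-1])
print(env.observe()['eef_pos'],env.observe()['wrist_force'])
E
```

```text
time_s: 2.35
eef_pos: [0.4966, 0.229, 0.1094]
tool_rot: [-0.144, 0.99, -0.001, -0.004]
wrist_force: [-0.8, 0.1, -0.1]
grip_width: 0.0
time_s: 2.75
eef_pos: [0.5001, 0.2301, 0.1082]
tool_rot: [-0.145, 0.989, 0.0, 0.001]
wrist_force: [-0.2, 0.3, 0.0]
grip_width: 0.003
[0.4999693  0.23002018 0.10807255] [ 0.4624932  -0.92083366  0.58891076]
```

View pics/w2.png

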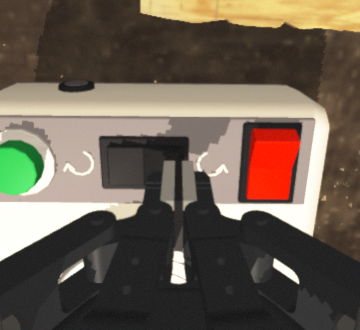

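The crop shows the fingertips (about 180,165) just above the left end of the black rocker, well aligned. I'll press down slowly.

```bash
python3 -m handwheel '{"xyz":[[0,0,0.01],[0,0,0.01],[0,0,0.01],[0,0,0]],"turn":[0,0,0,0],"gripper":[0,0,0,0]}'
python3 -m handwheel '{"xyz":[[0,0,0.01],[0,0,0.01],[0,0,0]],"turn":[0,0,0],"gripper":[0,0,0]}'
```

```text
time_s: 3.2
eef_pos: [0.4995, 0.23, 0.1011]
tool_rot: [-0.146, 0.989, 0.0, -0.0]
wrist_force: [-1.0, 0.1, 0.7]
grip_width: -0.0
time_s: 3.5
eef_pos: [0.4992, 0.2297, 0.0967]
tool_rot: [-0.146, 0.989, -0.0, -0.0]
wrist_force: [-0.6, -0.5, 0.4]
grip_width: -0.0
```

```bash
python3 -m handwheel '{"xyz":[[0,0,0.005],[0,0,0]],"turn":[0,0],"gripper":[0,0]}'
python3 -m handwheel '{"xyz":[[0,0,-0.05],[0,0,-0.15],[0,0,-0.1],[0.0,0.12,0],[0.08,0.12,0],[0,0,0]],"turn":[0,0,0,0,0,0],"gripper":[0,0,0,0,0,0]}'
python3 - <<'E'
from h import *
import pickle
s=snap('wrist');pickle.dump(s,open('w3.pkl','wb'));cv2.imwrite('pics/w3.png',s['image'][90:420,:,::-1])
print(env.observe()['eef_pos'],env.observe()['wrist_force'])
h=cv2.cvtColor(s['image'],cv2.COLOR_RGB2HSV);H,S,V=[h[...,i].astype(int) for i in range(3)]
m=((H>45)&(H<90)&(S>90)).astype(np.uint8);n,l,st,c=cv2.connectedComponentsWithStats(m);i=1+st[1:,4].argmax();print(st[i],ray(s,c[i],.1035))
E
```

```text
time_s: 3.7
eef_pos: [0.4994, 0.2298, 0.0965]
tool_rot: [-0.146, 0.989, -0.0, -0.0]
wrist_force: [-1.7, -1.1, 3.4]
grip_width: -0.0
time_s: 4.3
eef_pos: [0.4687, 0.273, 0.1569]
tool_rot: [-0.147, 0.989, 0.001, -0.0]
wrist_force: [0.4, -0.5, 0.1]
grip_width: 0.003
[0.46969427 0.27212752 0.15687961] [ 0.37891791  0.56920142 -0.26787623]
[  53  228   47   41 1453] [0.52064569 0.15412722 0.1035    ]
```

View pics/w3.png

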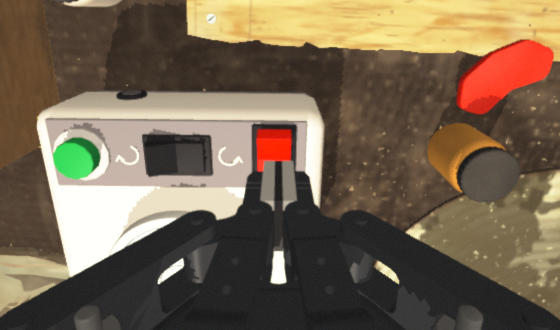

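The black rocker at (177,155) seems tilted the other way now. I'll check a zoom before powering on.

Run:
```python
from h import *
import pickle
a=pickle.load(open('w1.pkl','rb'))['image'][165:225,220:305,::-1];b=pickle.load(open('w3.pkl','rb'))['image'][215:275,135:220,::-1]
f=lambda i:cv2.resize(np.clip(i*2.5,0,255).astype(np.uint8),None,fx=4.5,fy=4.5,interpolation=cv2.INTER_CUBIC)
cv2.imwrite('pics/z.png',np.hstack([f(a),f(b)]))
```

```text
(no output)
```

View pics/z.png

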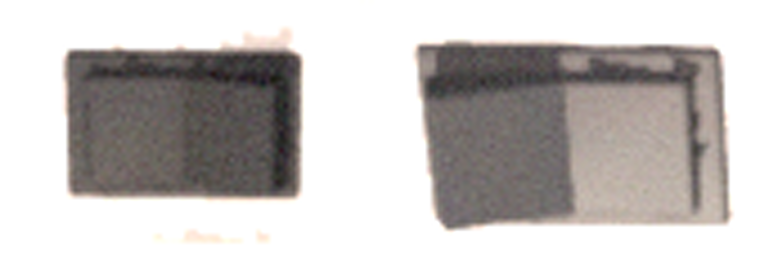

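The left panel (before) shows the wheel's right half level. The right panel (now) shows the wheel's left half level with bezel visible on its outer side and the other half raised, so the direction switch is over. Power next.

```bash
python3 -m handwheel '{"xyz":[[0,0,0.12],[0,0,0.12],[0,0,0],[0,0,0.01],[0,0,0.01],[0,0,0.01],[0,0,0]],"turn":[0,0,0,0,0,0,0],"gripper":[0,0,0,0,0,0,0]}'
python3 -m handwheel '{"xyz":[[0,0,0.01],[0,0,0.01],[0,0,0]],"turn":[0,0,0],"gripper":[0,0,0]}'
```

```text
time_s: 5.05
eef_pos: [0.4713, 0.2714, 0.1032]
tool_rot: [-0.146, 0.989, 0.0, 0.001]
wrist_force: [0.9, -0.4, 1.6]
grip_width: -0.001
time_s: 5.35
eef_pos: [0.47, 0.2712, 0.0978]
tool_rot: [-0.146, 0.989, -0.0, -0.0]
wrist_force: [0.6, 0.3, -0.8]
grip_width: -0.002
```

```bash
python3 -m handwheel '{"xyz":[[0,0,0.008],[0,0,0]],"turn":[0,0],"gripper":[0,0]}'
python3 -m handwheel '{"xyz":[[0,0,-0.05],[0,0,-0.15],[0,0,-0.1],[-0.02,-0.16,0],[-0.02,-0.16,0],[-0.02,-0.16,0],[-0.017,-0.163,0],[0,0,0],[0,0,0]],"turn":[0,0,0,0,0,0,0,0,0],"gripper":[0,0,0,0,0,0,0,0,0]}'
python3 - <<'E'
from h import *
s=snap('wrist');cv2.imwrite('pics/w4.png',s['image'][90:420,:,::-1])
print(env.observe()['eef_pos'],env.observe()['wrist_force'])
E
```

```text
time_s: 5.55
eef_pos: [0.4704, 0.2713, 0.0967]
tool_rot: [-0.146, 0.989, 0.0, 0.0]
wrist_force: [0.4, -1.0, -0.5]
grip_width: 0.001
time_s: 6.45
eef_pos: [0.5225, 0.1521, 0.1573]
tool_rot: [-0.145, 0.989, 0.0, 0.0]
wrist_force: [0.5, -0.0, -0.8]
grip_width: -0.001
[0.52213333 0.15273215 0.15710775] [-0.13634861 -0.25191892  0.74052446]
```

View pics/w4.png

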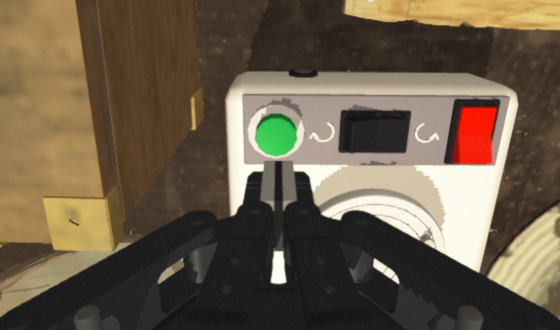

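Run:
```python
from h import *
import pickle
a=pickle.load(open('w1.pkl','rb'))['image'][160:225,310:362,::-1];b=cv2.imread('pics/w4.png')[90:175,440:508]
f=lambda i:cv2.resize(i,(416,520),interpolation=cv2.INTER_CUBIC)
cv2.imwrite('pics/z2.png',np.hstack([f(a)[:, :380],f(b)]))
```

```text
(no output)
```

View pics/z2.png

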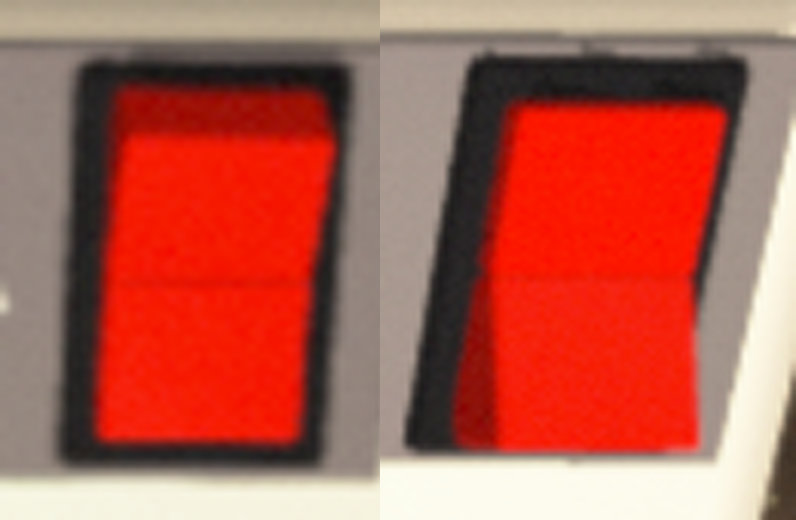

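Before, the near end (top) was raised with its end face showing. Now the near half is level and the far half is raised, so power is on. Start key next.

```bash
python3 -m handwheel '{"xyz":[[0,0,0.12],[0,0,0.12],[0,0,0],[0,0,0.01],[0,0,0.01],[0,0,0.01],[0,0,0]],"turn":[0,0,0,0,0,0,0],"gripper":[0,0,0,0,0,0,0]}'
python3 -m handwheel '{"xyz":[[0,0,0.01],[0,0,0.01],[0,0,0.005],[0,0,0]],"turn":[0,0,0,0],"gripper":[0,0,0,0]}'
python3 -m handwheel '{"xyz":[[0,0,0.005],[0,0,0]],"turn":[0,0],"gripper":[0,0]}'
```

```text
time_s: 7.2
eef_pos: [0.5228, 0.1528, 0.1035]
tool_rot: [-0.146, 0.989, 0.0, 0.001]
wrist_force: [0.2, 0.5, 1.9]
grip_width: 0.0
time_s: 7.6
eef_pos: [0.5229, 0.1528, 0.0982]
tool_rot: [-0.146, 0.989, 0.0, 0.001]
wrist_force: [1.7, 2.2, 4.8]
grip_width: -0.0
time_s: 7.8
eef_pos: [0.5229, 0.1528, 0.0975]
tool_rot: [-0.146, 0.989, 0.0, 0.001]
wrist_force: [0.2, 1.3, 6.8]
grip_width: -0.001
```

```bash
python3 -m handwheel '{"xyz":[[0,0,0.004],[0,0,0],[0,0,0]],"turn":[0,0,0],"gripper":[0,0,0]}'
```

```text
time_s: 8.1
eef_pos: [0.5229, 0.1528, 0.0974]
tool_rot: [-0.146, 0.989, 0.0, 0.001]
wrist_force: [-2.1, 1.9, 11.5]
grip_width: -0.002
```

The force rises stiffly to 11.5 N with no more travel, so the key is fully in. I'll release and back away.

```bash
python3 -m handwheel '{"xyz":[[0,0,-0.03],[0,0,-0.12],[0,0,-0.2],[0,0,-0.2],[0,0,-0.15],[0,0,0],[0,0,0],[0,0,0]],"turn":[0,0,0,0,0,0,0,0],"gripper":[0,0,0,0,0,0,0,0]}'
python3 - <<'E'
from h import *
s=snap('wrist','w5.png');t=snap('top')
cv2.imwrite('pics/fin.png',np.vstack([cv2.resize(s['image'][150:270,190:470],None,fx=2,fy=2)[:,:,::-1],t['image'][60:360,:,::-1]]))
print(env.observe()['eef_pos'],env.observe()['wrist_force'])
h=cv2.cvtColor(s['image'],cv2.COLOR_RGB2HSV);H,S,V=[h[...,i].astype(int) for i in range(3)]
for n,m,z in(('g',(H>45)&(H<90)&(S>90),.1035),('r',((H<8)|(H>172))&(S>150)&(V>100)&(np.arange(560)<400),.099)):
    n_,l,st,c=cv2.connectedComponentsWithStats(m.astype(np.uint8));i=1+st[1:,4].argmax();x,y,w,k,_=st[i];print(n,st[i],ray(s,(x+(w-1)/2,y+(k-1)/2),z))
E
```

```text
time_s: 8.9
eef_pos: [0.5209, 0.1522, 0.2337]
tool_rot: [-0.146, 0.989, -0.0, -0.002]
wrist_force: [0.1, 1.1, -0.8]
grip_width: 0.001
[0.52091559 0.15224888 0.23365507] [-0.1836823  -0.71165662 -0.47535247]
g [261 180  30  31 744] [0.52181908 0.15176886 0.1035    ]Traceback (most recent call last):
  File "<stdin>", line 7, in <module>
ValueError: attempt to get argmax of an empty sequence
```

View pics/fin.png

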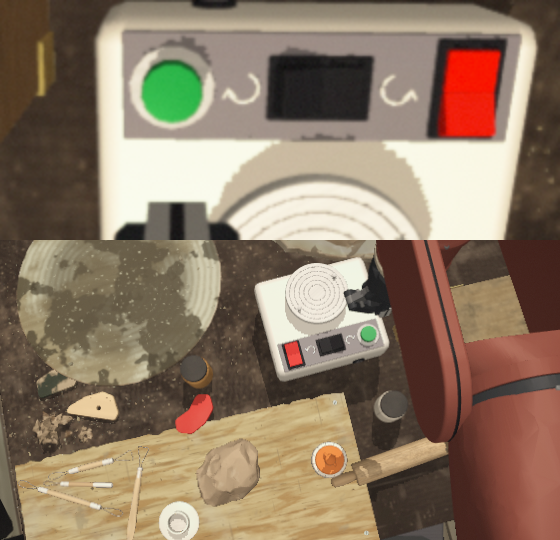

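The final view shows the key up, the red near half level, and the black rocker in its new position. The wheel, jars, timer and clay have not moved, and the arm is clear.

```bash
python3 -c "
from cell import env
print(env.close_job())"
```

```text
the job is handed in; nothing more can be done
None
```

The wheel is set going and the job is handed in, at about 9 s on the robot's clock. With the shut fingertips I pressed the left end of the direction switch, then the near end of the power switch. Last I pressed the green start key fully in and let it come up.

**Switches:** Close-up pictures taken after each press showed the direction switch fully over before power went on, and then the power switch fully over.

**Start key:** It stopped at its full 6 mm of travel, where the wrist force rose to 11.5 N, the highest I read. After I let go, the last picture shows the cap standing up again.

**Scene:** The wheel is within about 1 mm of where it was, judged by the position of the start key. The top view shows the jars, timer and clay where they stood. The arm ended 0.23 m above the table, touching nothing.

**A check that failed:** My last numeric position check on the red switch stopped with an error because its colour mask came up empty. Its final state rests on the pictures alone.

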